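# Post the spent scanner batteries

### The job

Take the two spent battery packs (red caps) out of the charger and post them one at a time through the sprung flap of the green returns chest, each pushed right through so that the flap snaps fully shut behind it before the next. Leave the charged packs (green caps) standing in their bays and everything else on the bench where it is.

Things in the scene. Friction and masses are not known exactly. Their poses are not given: they have to be found in the camera images.
- spent_a_center (a point): centre (half-way up) of a spent battery pack: an upright black block 26 mm (its x) by 36 mm (its y) by 110 mm tall (its z, up), about 280 g, whose top 16 mm is a red cap; its foot stands 50 mm deep in a charger bay with 1.5 mm play all round, so its top 60 mm stands free. The bay is not known beforehand
- spent_b_center (a point): centre (half-way up) of a spent battery pack: an upright black block 26 mm (its x) by 36 mm (its y) by 110 mm tall (its z, up), about 280 g, whose top 16 mm is a red cap; its foot stands 50 mm deep in a charger bay with 1.5 mm play all round, so its top 60 mm stands free. The bay is not known beforehand
- fresh_a_center (a point): centre (half-way up) of a charged battery pack: an upright black block 26 mm (its x) by 36 mm (its y) by 110 mm tall (its z, up), about 280 g, whose top 16 mm is a green cap; its foot stands 50 mm deep in a charger bay with 1.5 mm play all round, so its top 60 mm stands free. The bay is not known beforehand; stays where it is
- fresh_b_center (a point): centre (half-way up) of a charged battery pack: an upright black block 26 mm (its x) by 36 mm (its y) by 110 mm tall (its z, up), about 280 g, whose top 16 mm is a green cap; its foot stands 50 mm deep in a charger bay with 1.5 mm play all round, so its top 60 mm stands free. The bay is not known beforehand; stays where it is
- fresh_c_center (a point): centre (half-way up) of a charged battery pack: an upright black block 26 mm (its x) by 36 mm (its y) by 110 mm tall (its z, up), about 280 g, whose top 16 mm is a green cap; its foot stands 50 mm deep in a charger bay with 1.5 mm play all round, so its top 60 mm stands free. The bay is not known beforehand; stays where it is
- charger: grey five-bay charger fixed to the bench, 78 mm (x) by 270 mm (y) by 60 mm high, origin at the centre of its underside; one pack stands in each bay, bays in a row along its y, 48 mm apart (the packs' x is the charger's x, so they are best gripped across x, from above)
- chest_base (a point): centre of the underside of the battery returns chest (fixed to the bench): green steel box with a clear back, 240 mm deep (x), 220 mm wide (y), 120 mm high at its front (-x, the robot's side) and 288 mm at its back; closed on all sides but for the slot. Axes: x to the back, z up
- slot (a point): centre of the yellow-edged slot in the chest's sloping lid, on its outer face, 203 mm above the bench. z: the lid's outward normal, 35 degrees from vertical, leaning to -x of the chest; x: up the slope; y: across. Slot 46 mm (x) by 60 mm (y), lid 4 mm thick. Packs go in end first along -z, thickness along x; 200 mm are free inside
- flap (a joint): angle (rad) of the aluminium flap, 44 by 57 mm, closing the slot: hinged on the slot's upper edge, it swings inwards; 0 shut, 1.48 wide open. A spring (0.03 N m shut, 0.07 wide open) shuts it. A pack pushed 70 mm in and let go usually slides the rest of the way by its weight and the flap snaps shut; sooner, it may stay pinched, with the flap part open, and need a push on its end
- lamp: black bench lamp fixed between charger and chest: base 60 mm square, post 16 mm thick and 360 mm high, head beyond it to +x; origin at the centre of the base's underside
- mug: blue mug, 80 mm across, 95 mm high; origin under its centre; stays where it is
- tape_roll: yellow ring of tape lying flat, 90 mm across, 25 mm high; origin under its centre; stays
- scanner: black and grey handheld scanner lying flat, 160 by 50 mm (long side its x), 33 mm high; origin under its middle; stays
- stapler: red and black stapler, 140 mm (x) by 36 mm, 36 mm high; origin under its centre; stays
- pen_pot: dark pen pot, 76 mm across, 150 mm high with its pens; origin under its centre; stays
Not all that is in view belongs to the job. Leave any purple or yellow look-alike of the part that bears spent_b_center alone.

How it is judged (in metres and radians):
On the way, in this order (a step that is already met when the one before it is completed fails the run):
1. one spent pack is inside the chest and the flap is shut behind it, the other not yet in the chest (value of joint flap below 0.08 rad and ((x of spent_a_center in the frame of chest_base between -0.12 and 0.12 m and y of spent_a_center in the frame of chest_base between -0.11 and 0.11 m and z of spent_a_center in the frame of chest_base above 0.005 m and z of spent_a_center in the frame of slot below -0.03 m and not (x of spent_b_center in the frame of chest_base between -0.12 and 0.12 m and y of spent_b_center in the frame of chest_base between -0.11 and 0.11 m and z of spent_b_center in the frame of chest_base above 0.005 m and z of spent_b_center in the frame of slot below -0.03 m)) or (x of spent_b_center in the frame of chest_base between -0.12 and 0.12 m and y of spent_b_center in the frame of chest_base between -0.11 and 0.11 m and z of spent_b_center in the frame of chest_base above 0.005 m and z of spent_b_center in the frame of slot below -0.03 m and not (x of spent_a_center in the frame of chest_base between -0.12 and 0.12 m and y of spent_a_center in the frame of chest_base between -0.11 and 0.11 m and z of spent_a_center in the frame of chest_base above 0.005 m and z of spent_a_center in the frame of slot below -0.03 m)))), for 0.1 s.
2. both spent packs are inside the chest and the flap is shut (x of spent_a_center in the frame of chest_base between -0.12 and 0.12 m and y of spent_a_center in the frame of chest_base between -0.11 and 0.11 m and z of each of spent_a_center, spent_b_center in the frame of chest_base above 0.005 m and z of each of spent_a_center, spent_b_center in the frame of slot below -0.03 m and x of spent_b_center in the frame of chest_base between -0.12 and 0.12 m and y of spent_b_center in the frame of chest_base between -0.11 and 0.11 m and value of joint flap below 0.08 rad), for 0.1 s.
At the end, for the whole second after the job is handed in: both red-capped packs lie wholly inside the chest, the flap is shut (under 0.08 rad), the three green-capped packs still stand in their bays (moved under 12 mm) and the mug, tape roll, scanner, stapler and pen pot have moved under 30 mm (all of step 2 and distance of each of fresh_a_center, fresh_b_center, fresh_c_center from where it was at the start of the episode below 0.012 m and distance of each of mug, tape_roll, scanner, stapler, pen_pot from where it was at the start of the episode below 0.03 m); the robot touches nothing.
It fails at once if a charged pack is lifted or knocked (moved over 20 mm) (distance of any of fresh_a_center, fresh_b_center, fresh_c_center from where it was at the start of the episode above 0.02 m).
It fails at once if something else on the bench is knocked away (moved over 40 mm) or the mug or pen pot tipped (distance of any of mug, tape_roll, scanner, stapler, pen_pot from where it was at the start of the episode above 0.04 m or angle between any of mug, pen_pot's own z axis and vertical above 0.5 rad).
It also fails if it takes over 67 s, if anything falls off the work surface, if the arm or the gripper's body presses on something with over 40 N, if the wrist force passes 120 N, or if a joint passes its speed limit or range.

### The arm

A 6-joint arm with a two-finger parallel gripper is mounted at the origin on the work surface. World frame = base frame: x ahead of the robot, y to its left, z up, the work surface at z = 0. Lengths are in m, angles in degrees, forces in N, time in s.
With the tool pointing down it reaches from about 0.375 to 0.9 m from the base axis. Payload 3.1 kg.
Tool frame: the origin (TCP) lies at the very end of the fingers, on their centre line; the grasp point (between the pads) lies 19 mm behind it; z points along the fingers, y is the line along which they close (so a half turn about z gives the same grasp; the last joint's range is limited). The gripper opens to 87 mm and grips with 3 to 60 N. Pads are 19 mm wide; open, the fingers measure 117 mm over their backs; the gripper's body (75 mm by 190 mm) begins 51 mm behind the grasp point.
Start: joints at [-84.884, 30.224, 82.088, -0, 67.689, -10.227], TCP at [0.165, -0.603, 0.223] pointing down, gripper open.
Joint ranges: [-176.69, 176.69], [-43.24, 126.21], [12.49, 139.97], [-82, 262], [0, 151.66], [-163.58, 163.58]. Speed limits (degrees/s): [159.86, 159.86, 180, 180, 180, 180].

### API

Orientations are given as a 3x3 rotation matrix whose columns are the frame's x, y, z axes.
In Python, from rig import bot gives the robot as it stands.
- The arm moves only by the tool move_arm, never from a script. Its argument "increments" is a list of rows, each an object with "xyz": the shift along the tool's x, y, z in mm, a list of three; "roll": the turn about the tool's z in rad; "grip": the opening in per cent of the stroke, from 0 (shut) to 100 (fully open). A call has 1 to 5 rows; each row shifts and turns the commanded pose from where the row before left it, along the tool's axes as they then stand; what a row does not reach is not made up. A row lasts 1/12 s, in which the tool goes at most 41.7 mm and 7.16 degrees, less where a joint would pass 70% of its speed; a pose out of reach is approached as far as the arm can. A call is refused whole if a number of a shift passes 41.7 or a number of a turn 0.125, either way. A call with a gripper value outside its range is refused whole. The fingers move at their own pace and stop on an object; the grip force is fixed at half the most. Time passes only in rows, so rows that do not move let the fingers close. It gives the time, the measured TCP pose, the force, the opening and the grip force at its end, in the units of the state.
- bot.read_state(): the state, without advancing time (a new reading comes with each control period).
- bot.capture(name): name is "scene" or "top"; returns (picture, depth): 400x640x3 uint8, red, green, blue; 400x640 float32, m along the optical axis (not along the pixel's ray), 0 where there is no reading.
- bot.camera_model(name): a dict with "intrinsics" (3x3 intrinsics, pixels), "rvec" (rotation vector, rad) and "tvec" (3), from world to camera coordinates, as OpenCV has them. Camera axes: x right, y down, z forward; pixel columns grow to the right and rows downward; lengths in m; the calibration is good to about 2 mm. A picture is of the moment at which its call begins. camera_model takes no time and is no camera call.
- bot.hand_in(): hands the job in; it is judged then, once.
Trained networks look in the newest picture that a camera, given by its name, has taken for a name from the list of things; names that differ only in an ending like _2 or _b are one class to them, and where a whole thing is asked for, a point or a joint stands for the part that bears it (a point fixed in the world has none). Each returns a list of dicts, best first, with "conf" (0 to 1); they miss things now and then, are a little off and sometimes report something else, mostly with a low value. They report only what shows in the picture. A call takes as long as a camera call. They do not tell look-alikes from the thing itself.
- bot.spot_in(label, camera): "at" ([x, y, z] in m, in the coordinates of the camera as it stood for that picture, good to about 4 mm: the middle of the surface that is visible of it).
- bot.trace(label, camera): "mask" (400x640 bool, what is visible of it).
The state is a dict: "time_s": time; "joint_positions": joint angles; "qvel": joint speeds; "tau": joint torques, N m; "position": TCP position; "tcp_rot": TCP orientation; "force": force on the tool from outside, world axes, zero at the start; "moment": the same for the moment, N m; "opening": opening from 0.0 (shut) to 1.0 (fully open); "grasp_force": force on a finger pad.
Only numpy, scipy, OpenCV 4.12 (cv2) and the standard library are available. Lean on these libraries where they do the work, as an engineer would, in place of code of your own. Each camera call takes 0.05 s, during which the arm holds its last target. There are 200 camera calls.

## Working session

There is one attempt and no reset: what is moved stays moved. The work goes in short steps, Python scripts to look and compute and a tool call to move; the robot and the scene stay as the last step left them, time stands still between calls to the robot, and variables do not carry over. Pictures are saved under pics/ and viewed, at most 10 in all, crops included, and the job is handed in when it is done.

Besides the shell and the picture viewer there is one more tool, called as name([rows], argument=value, ...), one row to a line, values as JSON. move_arm: Moves the arm, as the interface text tells. Its arguments: {"type":"object","properties":{"increments":{"type":"array"}},"required":["increments"]}

```bash
mkdir -p pics; cat > h.py <<'E'
from rig import bot
import numpy as np, cv2
def cam(n):
    m=bot.camera_model(n); R,_=cv2.Rodrigues(np.array(m["rvec"],float)); return np.array(m["intrinsics"]),R,np.array(m["tvec"],float).ravel()
def world(n,depth):
    K,R,t=cam(n); v,u=np.mgrid[:400,:640]; z=depth
    p=np.stack([(u-K[0,2])/K[0,0]*z,(v-K[1,2])/K[1,1]*z,z],-1)
    return (p-t)@R
def save(name,pic): cv2.imwrite("pics/"+name+".png",pic[...,::-1])
E
python3 - <<'E'
from h import *
for n in("scene","top"):
    p,d=bot.capture(n); save(n+"0",p); np.save(n+"0.npy",d); np.save(n+"0p.npy",p)
    K,R,t=cam(n); print(n,K.tolist(),(-R.T@t).round(3),R.round(2).tolist())
    for l in("spent_a_center","fresh_a_center","charger","chest_base","slot","lamp","flap","mug","pen_pot","scanner","stapler","tape_roll"):
        for r in bot.spot_in(l,n)[:6]:
            print(l,round(r["conf"],2),((np.array(r["at"])-t)@R).round(3),(K@r["at"]/r["at"][2])[:2].round())
print(bot.read_state())
E
```

```text
scene [[426.8588141797601, 0.0, 315.0208638019742], [0.0, 426.8588141797601, 199.34450141965272], [0.0, 0.0, 1.0]] [ 0.65  -0.455  1.171] [[0.97, 0.22, -0.0], [0.2, -0.85, -0.48], [-0.11, 0.47, -0.87]]
spent_a_center 0.75 [ 0.53  -0.299  0.117] [281. 350.]
spent_a_center 0.7 [ 0.554 -0.201  0.12 ] [300. 311.]
spent_a_center 0.41 [ 0.79  -0.082  0.063] [399. 292.]
fresh_a_center 0.59 [ 0.566 -0.159  0.119] [309. 296.]
fresh_a_center 0.59 [ 0.532 -0.297  0.118] [282. 349.]
fresh_a_center 0.32 [ 0.273 -0.234  0.031] [196. 308.]
charger 0.68 [ 0.558 -0.22   0.062] [301. 324.]
charger 0.52 [ 0.552 -0.201  0.119] [300. 311.]
charger 0.28 [0.541 0.494 0.033] [346. 118.]
chest_base 0.76 [0.568 0.153 0.181] [336. 179.]
chest_base 0.51 [ 0.555 -0.22   0.06 ] [300. 325.]
chest_base 0.33 [ 0.531 -0.297  0.118] [281. 349.]
slot 0.91 [0.569 0.154 0.182] [336. 179.]
lamp 0.55 [ 0.763 -0.014  0.394] [417. 211.]
flap 0.53 [0.538 0.215 0.197] [330. 156.]
mug 0.77 [0.803 0.037 0.051] [408. 254.]
pen_pot 0.66 [ 0.272 -0.234  0.034] [196. 308.]
pen_pot 0.45 [0.567 0.156 0.182] [336. 178.]
pen_pot 0.22 [ 
[... 1159 characters left out ...]
859700e-04,
        6.76895397e+01, -1.02259308e+01]), 'qvel': array([-0.16120047, -0.02066406,  0.00687716,  0.02666811, -0.07882857,
        0.00207662]), 'tau': array([ 4.12159434e-04, -4.40020895e+01, -1.76982540e+01,  6.34243805e-02,
        5.03717666e-02, -2.67137949e-05]), 'position': array([ 0.16542707, -0.60270226,  0.22256584]), 'tcp_rot': array([[ 9.64355114e-01,  2.64611439e-01,  7.74460496e-06],
       [ 2.64611440e-01, -9.64355114e-01, -2.92980006e-05],
       [-2.84036710e-07,  3.03029877e-05, -1.00000000e+00]]), 'force': array([-0.13142956, -0.33702107,  0.65583349]), 'moment': array([ 0.0063644 , -0.00845747,  0.00677396]), 'grasp_force': 0.0, 'opening': 0.9936973364300686}
```

View pics/scene0.png

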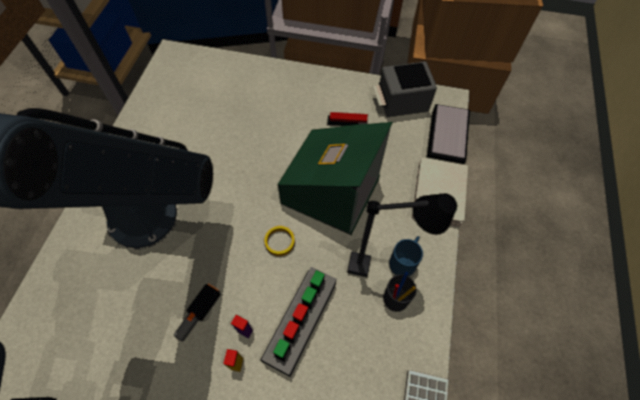

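```bash
python3 - <<'E'
from h import *
p=np.load("scene0p.npy"); save("crop0",cv2.resize(p[270:380,230:360],None,fx=6,fy=5,interpolation=cv2.INTER_CUBIC)[:, :780])
for n in("scene","top"):
    p=np.load(n+"0p.npy");d=np.load(n+"0.npy");W=world(n,d)
    hsv=cv2.cvtColor(p,cv2.COLOR_RGB2HSV).astype(int);h,s,v=hsv[...,0],hsv[...,1],hsv[...,2]
    for nm,m in(("red",((h<8)|(h>172))),("green",(h>40)&(h<90)),("yel",(h>18)&(h<38)),("pur",(h>120)&(h<165))):
        m=(m&(s>90)&(v>50)).astype(np.uint8)
        c,lab,st,ce=cv2.connectedComponentsWithStats(m)
        for i in range(1,c):
            if st[i,4]<25: continue
            q=W[(lab==i)&(d>0)]; 
            top=q[(abs(q[:,2]-.12)<.008)]
            print(n,nm,st[i].tolist(),np.median(q,0).round(3), 'topface',len(top),(np.r_[top.mean(0),top.min(0),top.max(0)].round(3) if len(top)>8 else ''))
E
```

```text
scene red [329, 112, 39, 10, 294] [0.546 0.5   0.035] topface 0 
scene red [292, 303, 16, 18, 192] [ 0.552 -0.201  0.119] topface 164 [ 0.553 -0.202  0.119  0.538 -0.221  0.113  0.568 -0.181  0.125]
scene red [231, 315, 17, 16, 176] [ 0.412 -0.258  0.109] topface 15 [ 0.412 -0.26   0.113  0.397 -0.271  0.112  0.426 -0.246  0.115]
scene red [283, 320, 16, 19, 199] [ 0.54  -0.248  0.119] topface 170 [ 0.541 -0.249  0.119  0.526 -0.268  0.113  0.557 -0.23   0.124]
scene red [223, 349, 14, 17, 186] [ 0.416 -0.341  0.11 ] topface 20 [ 0.415 -0.343  0.113  0.407 -0.359  0.112  0.425 -0.327  0.116]
scene green [279, 123, 111, 62, 3180] [0.563 0.19  0.222] topface 99 [0.434 0.242 0.125 0.405 0.142 0.119 0.461 0.347 0.128]
scene green [310, 271, 14, 15, 139] [ 0.575 -0.11   0.119] topface 133 [ 0.575 -0.11   0.119  0.561 -0.127  0.114  0.59  -0.09   0.123]
scene green [302, 287, 15, 16, 158] [ 0.564 -0.154  0.12 ] topface 150 [ 0.564 -0.156  0.119  0.549 -0.174  0.113  0.579 -0.136  0.124]
scene green [273, 339, 17, 18, 185] [ 0.529 -0.294  0.119] topface 172 [ 0.53  -0.295  0.12   0.515 -0.3
[... 950 characters left out ...]
0.428 0.234 0.122 0.4   0.138 0.112 0.464 0.339 0.128]
top green [371, 174, 12, 9, 79] [ 0.567 -0.108  0.118] topface 64 [ 0.569 -0.108  0.119  0.557 -0.127  0.113  0.582 -0.091  0.128]
top green [385, 177, 11, 9, 81] [ 0.556 -0.154  0.119] topface 64 [ 0.558 -0.155  0.12   0.546 -0.171  0.113  0.57  -0.136  0.128]
top green [425, 185, 12, 10, 83] [ 0.524 -0.293  0.118] topface 61 [ 0.525 -0.293  0.12   0.512 -0.311  0.112  0.54  -0.275  0.127]
top yel [364, 109, 7, 17, 53] [ 0.805 -0.087  0.064] topface 4 
top yel [269, 172, 25, 22, 192] [0.534 0.218 0.201] topface 0 
top yel [330, 210, 25, 24, 174] [0.431 0.012 0.024] topface 0 
top yel [435, 221, 8, 8, 38] [ 0.408 -0.324  0.051] topface 0
```

View pics/top0.png

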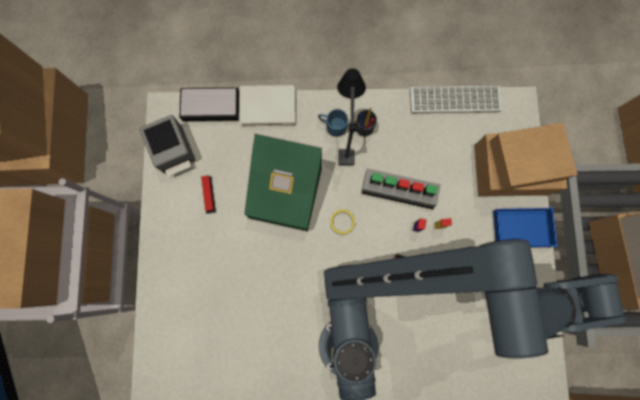

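View pics/crop0.png

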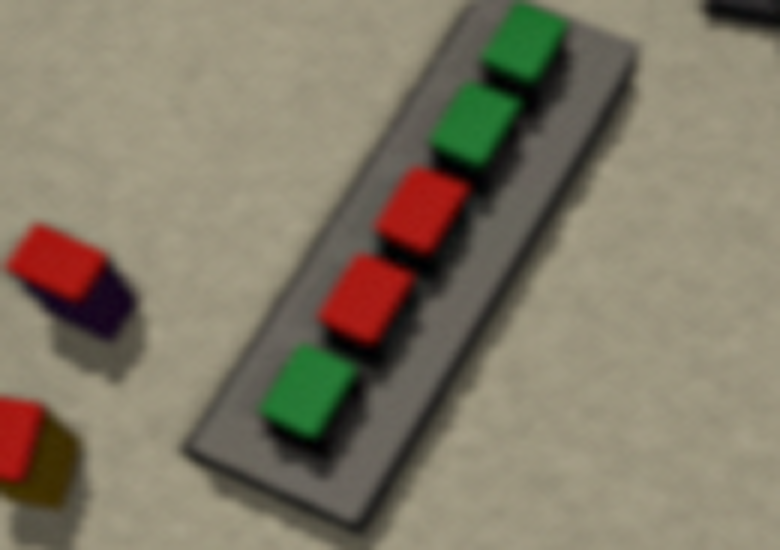

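Could be mistaken for a spent pack, in scene pixels:
- Red caps in the charger at (300,312) and (291,329). These two are the spent packs.
- The free-standing purple-bodied pack at (240,324) and the yellow-bodied one at (231,358), both outside the charger and to be left alone.
- The red stapler at (348,118).

The crop shows red caps in bays 3 and 4 counting from the chest side, with green caps in the others. Slot at scene (333,154), lamp base at (358,265).

```bash
python3 - <<'E'
from h import *
for n in("scene","top"):
    p=np.load(n+"0p.npy");d=np.load(n+"0.npy");W=world(n,d)
    hsv=cv2.cvtColor(p,cv2.COLOR_RGB2HSV).astype(int);h,s,v=hsv[...,0],hsv[...,1],hsv[...,2]
    g=(h>40)&(h<90)&(s>90)&(v>50)&(d>0)&(W[...,2]>.13)&(W[...,2]<.285)&(W[...,1]>0.05)
    Q=W[g]; A=np.c_[Q[:,:2],np.ones(len(Q))]
    c=np.linalg.lstsq(A,Q[:,2],rcond=None)[0]; r=Q[:,2]-A@c
    k=abs(r)<.006; c=np.linalg.lstsq(A[k],Q[k,2],rcond=None)[0]
    print(n,"slope deg",np.degrees(np.arctan(np.hypot(*c[:2]))),"upslope yaw",np.degrees(np.arctan2(c[1],c[0])))
    m=(h>18)&(h<38)&(s>70)&(d>0)&(W[...,2]>.16)&(W[...,2]<.25)&(abs(W[...,0]-.535)<.05)&(abs(W[...,1]-.22)<.06)
    hull=cv2.convexHull(np.argwhere(m)[:,::-1].astype(np.int32)); mm=np.zeros((400,640),np.uint8); cv2.fillPoly(mm,[hull],1)
    q=W[(mm>0)&(d>0)]; print("slot centre",q.mean(0).round(4),"lid z there",(np.r_[q.mean(0)[:2],1]@c).round(4))
    rect=cv2.minAreaRect((q[:,:2]*1000).astype(np.float32)); print("rect",rect)
    L=W[(d>0)&(W[...,2]>.05)&(W[...,2]<.33)&(W[...,0]>.55)&(W[...,0]<.72)&(abs(W[...,1])<.07)&(v<90)]
    for z in(.08,.15,.22,.3):
        a=L[abs(L[:,2]-z)<.03]; print("lamp",z,len(a),np.median(a,0).round(3) if len(a) else '')
    t=W[(d>0)&(abs(W[...,2]-.06)<.004)&(abs(W[...,0]-.55)<.12)&(abs(W[...,1]+.2)<.17)]
    print("charger rect",cv2.minAreaRect((t[:,:2]*1000).astype(np.float32)))
E
```

```text
scene slope deg 35.01036246578623 upslope yaw -13.411999275380161
slot centre [0.5397 0.2193 0.2011] lid z there 0.2012
rect ((539.6832885742188, 220.35964965820312), (81.5156478881836, 59.57618713378906), 76.27627563476562)
lamp 0.08 49 [ 0.675 -0.015  0.08 ]
lamp 0.15 50 [ 0.674 -0.015  0.151]
lamp 0.22 58 [ 0.674 -0.015  0.224]
lamp 0.3 75 [ 0.674 -0.015  0.3  ]
charger rect ((515.7752075195312, -214.7093963623047), (314.9530334472656, 144.41224670410156), 76.23471069335938)
top slope deg 34.812233150143456 upslope yaw -13.33469993573707
slot centre [0.5381 0.2174 0.1983] lid z there 0.2021
rect ((552.1419677734375, 224.18698120117188), (104.92481994628906, 81.35706329345703), 73.36389923095703)
lamp 0.08 20 [ 0.666 -0.008  0.083]
lamp 0.15 16 [ 0.666 -0.008  0.145]
lamp 0.22 16 [ 0.665 -0.008  0.223]
lamp 0.3 22 [ 0.665 -0.008  0.304]
charger rect ((549.1924438476562, -201.93814086914062), (270.00677490234375, 79.88301086425781), 76.46772003173828)
```

move_arm([
  {"xyz":[34,-20,0],"roll":0,"grip":100},
  {"xyz":[34,-20,0],"roll":0,"grip":100},
  {"xyz":[34,-20,0],"roll":0,"grip":100},
  {"xyz":[34,-20,0],"roll":0,"grip":100},
  {"xyz":[34,-20,0],"roll":0,"grip":100},
])

```text
time_s: 1.72
position: [0.3038, -0.46, 0.2226]
tcp_rot: [[0.965, 0.264, 0.0], [0.264, -0.965, -0.0], [0.0, 0.0, -1.0]]
force: [0.1, -1.2, -0.4]
opening: 1.003
grasp_force: 0.0
```

move_arm([
  {"xyz":[34,-20,0],"roll":0,"grip":100},
  {"xyz":[34,-20,0],"roll":0,"grip":100},
  {"xyz":[34,-20,0],"roll":0,"grip":100},
  {"xyz":[34,-20,0],"roll":0,"grip":100},
  {"xyz":[34,-20,0],"roll":0,"grip":100},
])

```text
time_s: 2.13
position: [0.4415, -0.3184, 0.2228]
tcp_rot: [[0.964, 0.264, 0.0], [0.264, -0.964, -0.0], [0.0, 0.0, -1.0]]
force: [0.5, -0.1, 0.9]
opening: 0.998
grasp_force: 0.0
```

move_arm([
  {"xyz":[34,-20,0],"roll":0,"grip":100},
  {"xyz":[34,-20,0],"roll":0,"grip":100},
  {"xyz":[34,-20,0],"roll":0,"grip":100},
  {"xyz":[34,-20,0],"roll":0,"grip":100},
  {"xyz":[0,0,0],"roll":-0.125,"grip":100},
])

```text
time_s: 2.55
position: [0.5549, -0.2014, 0.2229]
tcp_rot: [[0.921, 0.389, 0.004], [0.389, -0.921, 0.002], [0.004, 0.0, -1.0]]
force: [-0.2, 0.5, 0.2]
opening: 1.002
grasp_force: 0.0
```

move_arm([
  {"xyz":[0,0,0],"roll":-0.125,"grip":100},
  {"xyz":[0,0,0],"roll":-0.125,"grip":100},
  {"xyz":[0,0,0],"roll":-0.125,"grip":100},
  {"xyz":[0,0,0],"roll":-0.125,"grip":100},
  {"xyz":[0,0,0],"roll":-0.125,"grip":100},
])

```text
time_s: 2.97
position: [0.5504, -0.2066, 0.2226]
tcp_rot: [[0.52, 0.854, 0.0], [0.854, -0.52, -0.0], [0.0, 0.0, -1.0]]
force: [0.2, -0.2, 0.1]
opening: 0.999
grasp_force: 0.0
```

move_arm([
  {"xyz":[0,0,0],"roll":-0.125,"grip":100},
  {"xyz":[0,0,0],"roll":-0.125,"grip":100},
  {"xyz":[0,0,0],"roll":-0.068,"grip":100},
  {"xyz":[0,0,0],"roll":0,"grip":100},
  {"xyz":[0,0,0],"roll":0,"grip":100},
])

```text
time_s: 3.38
position: [0.5504, -0.2067, 0.2226]
tcp_rot: [[0.235, 0.972, 0.0], [0.972, -0.235, -0.0], [-0.0, 0.0, -1.0]]
force: [-0.6, 0.6, 0.1]
opening: 1.003
grasp_force: 0.0
```

move_arm([
  {"xyz":[4.5,-1.5,20],"roll":0,"grip":100},
  {"xyz":[0,0,30],"roll":0,"grip":100},
  {"xyz":[0,0,40],"roll":0,"grip":100},
  {"xyz":[0,0,26],"roll":0,"grip":100},
  {"xyz":[0,0,10],"roll":0,"grip":100},
])

```text
time_s: 3.8
position: [0.5475, -0.2006, 0.0927]
tcp_rot: [[0.234, 0.972, -0.006], [0.972, -0.234, 0.004], [0.002, -0.007, -1.0]]
force: [0.0, 0.3, 0.4]
opening: 1.001
grasp_force: 0.0
```

move_arm([
  {"xyz":[0,0,0],"roll":0,"grip":0},
  {"xyz":[0,0,0],"roll":0,"grip":0},
  {"xyz":[0,0,0],"roll":0,"grip":0},
  {"xyz":[0,0,0],"roll":0,"grip":0},
  {"xyz":[0,0,0],"roll":0,"grip":0},
])

```text
time_s: 4.22
position: [0.5511, -0.2026, 0.0984]
tcp_rot: [[0.233, 0.972, 0.003], [0.972, -0.233, -0.002], [-0.001, 0.003, -1.0]]
force: [-0.3, 0.2, 0.2]
opening: 0.707
grasp_force: 0.0
```

move_arm([
  {"xyz":[0,0,0],"roll":0,"grip":0},
  {"xyz":[0,0,0],"roll":0,"grip":0},
  {"xyz":[0,0,0],"roll":0,"grip":0},
  {"xyz":[0,0,0],"roll":0,"grip":0},
  {"xyz":[0,0,0],"roll":0,"grip":0},
])

```text
time_s: 4.63
position: [0.55, -0.202, 0.0966]
tcp_rot: [[0.233, 0.973, 0.0], [0.973, -0.233, -0.0], [-0.0, 0.0, -1.0]]
force: [0.4, 0.7, 0.3]
opening: 0.328
grasp_force: 0.3
```

move_arm([
  {"xyz":[0,0,0],"roll":0,"grip":0},
  {"xyz":[0,0,0],"roll":0,"grip":0},
  {"xyz":[0,0,0],"roll":0,"grip":0},
  {"xyz":[0,0,-2],"roll":0,"grip":0},
  {"xyz":[0,0,-8],"roll":0,"grip":0},
])

```text
time_s: 5.05
position: [0.5498, -0.2018, 0.1054]
tcp_rot: [[0.233, 0.972, -0.001], [0.972, -0.233, 0.001], [0.001, -0.001, -1.0]]
force: [1.9, 0.5, -3.5]
opening: 0.297
grasp_force: 29.8
```

move_arm([
  {"xyz":[0,0,-20],"roll":0,"grip":0},
  {"xyz":[0,0,-30],"roll":0,"grip":0},
  {"xyz":[0,0,-35],"roll":0,"grip":0},
  {"xyz":[0,0,-35],"roll":0,"grip":0},
  {"xyz":[0,0,-35],"roll":0,"grip":0},
])

```text
time_s: 5.47
position: [0.5487, -0.2013, 0.2629]
tcp_rot: [[0.233, 0.973, -0.003], [0.973, -0.233, 0.001], [0.001, -0.003, -1.0]]
force: [0.7, -0.1, -4.4]
opening: 0.293
grasp_force: 29.8
```

move_arm([
  {"xyz":[0,0,-35],"roll":0,"grip":0},
  {"xyz":[0,0,-35],"roll":0,"grip":0},
  {"xyz":[0,-36,-35],"roll":0,"grip":0},
  {"xyz":[0,-37,0],"roll":0,"grip":0},
  {"xyz":[20,-36.5,0],"roll":0,"grip":0},
])

```text
time_s: 5.88
position: [0.4532, -0.1608, 0.3626]
tcp_rot: [[0.235, 0.972, 0.002], [0.972, -0.235, -0.005], [-0.004, 0.003, -1.0]]
force: [0.1, 1.6, -3.4]
opening: 0.297
grasp_force: 29.9
```

move_arm([
  {"xyz":[35,0,0],"roll":0,"grip":0},
  {"xyz":[40,0,0],"roll":0,"grip":0},
  {"xyz":[40,0,0],"roll":0,"grip":0},
  {"xyz":[40,0,0],"roll":0,"grip":0},
  {"xyz":[40,0,0],"roll":0,"grip":0},
])

```text
time_s: 6.3
position: [0.4981, 0.033, 0.3607]
tcp_rot: [[0.233, 0.972, -0.002], [0.972, -0.233, 0.0], [-0.0, -0.002, -1.0]]
force: [0.2, -0.7, -3.7]
opening: 0.295
grasp_force: 30.0
```

move_arm([
  {"xyz":[40,0,0],"roll":0,"grip":0},
  {"xyz":[40,0,0],"roll":0,"grip":0},
  {"xyz":[40,0,0],"roll":0,"grip":0},
  {"xyz":[40,0,0],"roll":0,"grip":0},
  {"xyz":[31,0,0],"roll":0,"grip":0},
])

```text
time_s: 6.72
position: [0.5429, 0.2199, 0.3603]
tcp_rot: [[0.231, 0.973, -0.002], [0.973, -0.231, 0.001], [0.0, -0.002, -1.0]]
force: [0.7, -0.8, -2.6]
opening: 0.295
grasp_force: 30.0
```

move_arm([
  {"xyz":[0,0,0],"roll":0,"grip":0},
  {"xyz":[0,0,0],"roll":0,"grip":0},
  {"xyz":[0,0,0],"roll":0,"grip":0},
])

```text
time_s: 6.97
position: [0.5428, 0.2164, 0.3601]
tcp_rot: [[0.232, 0.973, -0.002], [0.973, -0.232, -0.001], [-0.002, -0.002, -1.0]]
force: [-0.6, -1.1, -3.4]
opening: 0.293
grasp_force: 30.0
```

```bash
python3 - <<'E'
from h import *
s=bot.read_state(); print(s["position"],s["opening"],s["grasp_force"])
p,d=bot.capture("scene"); save("s1",cv2.resize(p[80:330,200:460],None,fx=2.3,fy=2.3))
W=world("scene",d)
hsv=cv2.cvtColor(p,cv2.COLOR_RGB2HSV).astype(int);h,sa,v=hsv[...,0],hsv[...,1],hsv[...,2]
m=((h<8)|(h>172))&(sa>90)&(v>50)&(d>0)&(W[...,2]>.2)
print(m.sum(), np.median(W[m],0) if m.any() else '')
E
```

```text
[0.54281847 0.2164246  0.36008017] 0.2934929964188085 29.999828659929335
80 [0.54242841 0.20812216 0.38354022]
```

View pics/s1.png

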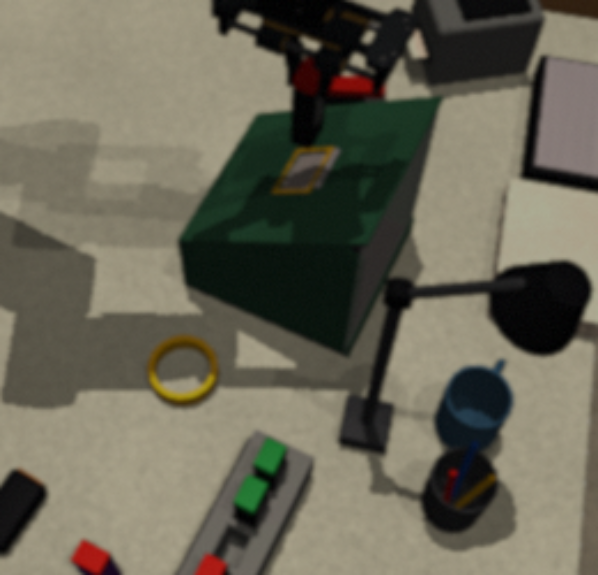

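The picture shows the pack hanging upright above the slot: cap at crop (305,75), foot at (305,140), slot at (307,170). The bay it came from is empty. I'll align and lower it.

move_arm([
  {"xyz":[1,-4,0],"roll":0,"grip":0},
  {"xyz":[0,0,20],"roll":0,"grip":0},
  {"xyz":[0,0,20],"roll":0,"grip":0},
  {"xyz":[0,0,12],"roll":0,"grip":0},
  {"xyz":[0,0,0],"roll":0,"grip":0},
])

```text
time_s: 7.43
position: [0.5378, 0.2171, 0.3057]
tcp_rot: [[0.235, 0.972, -0.007], [0.972, -0.235, -0.002], [-0.003, -0.007, -1.0]]
force: [-0.4, 0.6, -2.4]
opening: 0.299
grasp_force: 30.0
```

move_arm([
  {"xyz":[0,0,5],"roll":0,"grip":0},
  {"xyz":[0,0,5],"roll":0,"grip":0},
  {"xyz":[0,0,5],"roll":0,"grip":0},
  {"xyz":[0,0,5],"roll":0,"grip":0},
  {"xyz":[0,0,5],"roll":0,"grip":0},
])

```text
time_s: 7.85
position: [0.5401, 0.219, 0.284]
tcp_rot: [[0.233, 0.972, 0.0], [0.972, -0.233, 0.001], [0.001, 0.0, -1.0]]
force: [-1.8, 0.6, -0.7]
opening: 0.298
grasp_force: 30.0
```

move_arm([
  {"xyz":[0,0,6],"roll":0,"grip":0},
  {"xyz":[0,0,6],"roll":0,"grip":0},
  {"xyz":[0,0,6],"roll":0,"grip":0},
  {"xyz":[0,0,6],"roll":0,"grip":0},
  {"xyz":[0,0,0],"roll":0,"grip":0},
])

```text
time_s: 8.27
position: [0.5392, 0.2187, 0.2576]
tcp_rot: [[0.233, 0.973, -0.004], [0.973, -0.233, -0.001], [-0.001, -0.003, -1.0]]
force: [-1.0, 0.3, -3.3]
opening: 0.299
grasp_force: 30.0
```

move_arm([
  {"xyz":[0,0,6],"roll":0,"grip":0},
  {"xyz":[0,0,6],"roll":0,"grip":0},
  {"xyz":[0,0,6],"roll":0,"grip":0},
  {"xyz":[0,0,6],"roll":0,"grip":0},
  {"xyz":[0,0,6],"roll":0,"grip":0},
])

```text
time_s: 8.68
position: [0.5403, 0.2188, 0.2289]
tcp_rot: [[0.233, 0.973, -0.0], [0.973, -0.233, -0.0], [-0.0, -0.0, -1.0]]
force: [-0.9, -0.4, -2.4]
opening: 0.297
grasp_force: 30.0
```

move_arm([
  {"xyz":[0,0,0],"roll":0,"grip":0},
  {"xyz":[0,0,0],"roll":0,"grip":0},
])

```text
time_s: 8.85
position: [0.5397, 0.2187, 0.2288]
tcp_rot: [[0.233, 0.973, -0.002], [0.973, -0.233, -0.0], [-0.001, -0.002, -1.0]]
force: [-1.4, 0.3, -4.1]
opening: 0.297
grasp_force: 30.0
```

move_arm([
  {"xyz":[0,0,0],"roll":0,"grip":38},
  {"xyz":[0,0,0],"roll":0,"grip":38},
  {"xyz":[0,0,0],"roll":0,"grip":38},
  {"xyz":[0,0,0],"roll":0,"grip":38},
  {"xyz":[0,0,0],"roll":0,"grip":38},
])

```text
time_s: 9.27
position: [0.5409, 0.2189, 0.2304]
tcp_rot: [[0.233, 0.973, 0.002], [0.973, -0.233, 0.0], [0.001, 0.002, -1.0]]
force: [-0.4, 0.6, -0.1]
opening: 0.376
grasp_force: 0.0
```

```bash
cat > look.py <<'E'
from h import *
import sys
s=bot.read_state(); print(s["position"],s["opening"],s["force"])
p,d=bot.capture("scene"); save(sys.argv[1],cv2.resize(p[90:220,260:400],None,fx=4,fy=4))
W=world("scene",d)
hsv=cv2.cvtColor(p,cv2.COLOR_RGB2HSV).astype(int);h,sa,v=hsv[...,0],hsv[...,1],hsv[...,2]
m=((h<8)|(h>172))&(sa>90)&(v>40)&(d>0)&(W[...,2]>.15)&(W[...,1]<.35)
print(m.sum(), np.median(W[m],0) if m.any() else '')
K,R,t=cam("scene")
A=np.array([np.cos(np.radians(-13.4)),np.sin(np.radians(-13.4)),0]);Y=np.array([-A[1],A[0],0])
n=np.array([-A[0]*np.sin(.611),-A[1]*np.sin(.611),np.cos(.611)])
q=W-np.array([.539,.2185,.202]); 
x=q@np.cross(Y,n);y=q@Y;z=q@n
k=(abs(x)<.014)&(abs(y)<.02)&(d>0)&(z<.03)&(z>-.15)
print("height of slot area over lid plane (mm)",k.sum(),np.percentile(z[k]*1000,[5,25,50,75,95]).round(1) if k.sum() else '')
E
python3 look.py s2
```

```text
[0.54093468 0.21886762 0.23035244] 0.37611397308025524 [-0.38729521  0.64983706 -0.05939762]
23 [0.57695802 0.23334327 0.34277371]
height of slot area over lid plane (mm) 76 [-4.  -2.8 -2.1 -1.4 -0.3]
```

View pics/s2.png

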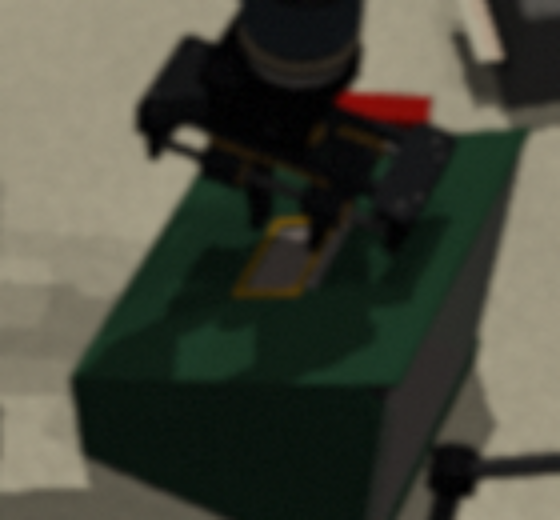

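The crop shows the slot empty with the flap flush at (280,255). No pack shows between the fingers at (290,215). On to the second pack.

move_arm([
  {"xyz":[0,0,-30],"roll":0,"grip":38},
  {"xyz":[0,0,-40],"roll":0,"grip":38},
  {"xyz":[-35,0,0],"roll":0,"grip":60},
  {"xyz":[-40,0,0],"roll":0,"grip":100},
  {"xyz":[-40,0,0],"roll":0,"grip":100},
])

```text
time_s: 9.73
position: [0.5137, 0.1064, 0.3008]
tcp_rot: [[0.23, 0.973, 0.003], [0.973, -0.23, -0.0], [0.0, 0.003, -1.0]]
force: [0.6, -0.4, 0.0]
opening: 0.525
grasp_force: 0.0
```

move_arm([
  {"xyz":[-40,0,0],"roll":0,"grip":100},
  {"xyz":[-40,0,0],"roll":0,"grip":100},
  {"xyz":[-40,0,0],"roll":0,"grip":100},
  {"xyz":[-40,0,0],"roll":0,"grip":100},
  {"xyz":[-40,0,0],"roll":0,"grip":100},
])

```text
time_s: 10.15
position: [0.4663, -0.0892, 0.3]
tcp_rot: [[0.233, 0.973, 0.001], [0.973, -0.233, -0.001], [-0.0, 0.001, -1.0]]
force: [1.0, -0.8, -0.4]
opening: 0.902
grasp_force: 0.0
```

move_arm([
  {"xyz":[-40,0,0],"roll":0,"grip":100},
  {"xyz":[-40,0,0],"roll":0,"grip":100},
  {"xyz":[-30,0,0],"roll":0,"grip":100},
  {"xyz":[-30,20,0],"roll":0,"grip":100},
  {"xyz":[0,30,0],"roll":0,"grip":100},
])

```text
time_s: 10.57
position: [0.4809, -0.2407, 0.3002]
tcp_rot: [[0.239, 0.971, -0.001], [0.971, -0.239, -0.003], [-0.004, -0.0, -1.0]]
force: [1.3, -0.5, -0.1]
opening: 0.999
grasp_force: 0.0
```

move_arm([
  {"xyz":[0,30,20],"roll":0,"grip":100},
  {"xyz":[0,30,20],"roll":0,"grip":100},
  {"xyz":[0,0,20],"roll":0,"grip":100},
  {"xyz":[0,0,0],"roll":0,"grip":100},
  {"xyz":[0,0,0],"roll":0,"grip":100},
])

```text
time_s: 10.98
position: [0.5404, -0.2486, 0.2385]
tcp_rot: [[0.233, 0.973, -0.003], [0.973, -0.233, 0.002], [0.001, -0.004, -1.0]]
force: [-0.6, 0.4, 0.9]
opening: 0.995
grasp_force: 0.0
```

```bash
python3 look.py s3; python3 - <<'E'
from h import *
p,d=bot.capture("scene"); W=world("scene",d)
hsv=cv2.cvtColor(p,cv2.COLOR_RGB2HSV).astype(int);h,s,v=hsv[...,0],hsv[...,1],hsv[...,2]
for nm,m in(("red",(h<8)|(h>172)),("green",(h>40)&(h<90))):
    m=m&(s>90)&(v>40)&(abs(W[...,2]-.12)<.008)&(W[...,0]>.49)&(W[...,1]<0)
    c,lab,st,_=cv2.connectedComponentsWithStats(m.astype(np.uint8))
    for i in range(1,c):
        if st[i,4]>15: print(nm,st[i].tolist(),W[lab==i].mean(0).round(3))
E
```

```text
[ 0.54038449 -0.24862274  0.23845719] 0.9946811658383303 [-0.63687153  0.41104529  0.91878542]
22 [ 0.57183836 -0.28044644  0.32274513]
height of slot area over lid plane (mm) 85 [-3.6 -2.7 -1.9 -1.1 -0.2]
red [283, 327, 13, 12, 91] [ 0.539 -0.256  0.119]
green [311, 271, 13, 16, 139] [ 0.575 -0.11   0.119]
green [304, 287, 13, 14, 121] [ 0.566 -0.152  0.119]
green [274, 339, 16, 18, 171] [ 0.53  -0.295  0.119]
```

The depth readings match a shut flap, and the green packs have not moved. Now I'll take pack two.

move_arm([
  {"xyz":[0,-0.5,30],"roll":0,"grip":100},
  {"xyz":[0,0,38],"roll":0,"grip":100},
  {"xyz":[0,0,38],"roll":0,"grip":100},
  {"xyz":[0,0,26],"roll":0,"grip":100},
  {"xyz":[0,0,10],"roll":0,"grip":100},
])

```text
time_s: 11.5
position: [0.539, -0.2481, 0.0958]
tcp_rot: [[0.233, 0.972, -0.003], [0.972, -0.233, 0.002], [0.001, -0.004, -1.0]]
force: [0.6, 0.1, 0.2]
opening: 0.998
grasp_force: 0.0
```

move_arm([
  {"xyz":[0,0,0],"roll":0,"grip":100},
  {"xyz":[0,0,0],"roll":0,"grip":0},
  {"xyz":[0,0,0],"roll":0,"grip":0},
  {"xyz":[0,0,0],"roll":0,"grip":0},
  {"xyz":[0,0,0],"roll":0,"grip":0},
])

```text
time_s: 11.92
position: [0.5419, -0.2499, 0.0996]
tcp_rot: [[0.233, 0.973, 0.003], [0.973, -0.233, -0.002], [-0.001, 0.004, -1.0]]
force: [-0.1, -0.1, 0.3]
opening: 0.779
grasp_force: 0.0
```

move_arm([
  {"xyz":[0,0,0],"roll":0,"grip":0},
  {"xyz":[0,0,0],"roll":0,"grip":0},
  {"xyz":[0,0,0],"roll":0,"grip":0},
  {"xyz":[0,0,0],"roll":0,"grip":0},
  {"xyz":[0,0,0],"roll":0,"grip":0},
])

```text
time_s: 12.33
position: [0.5408, -0.2491, 0.0976]
tcp_rot: [[0.233, 0.973, -0.0], [0.973, -0.233, 0.0], [0.0, -0.0, -1.0]]
force: [0.3, -0.1, 0.5]
opening: 0.402
grasp_force: 0.0
```

move_arm([
  {"xyz":[0,0,0],"roll":0,"grip":0},
  {"xyz":[0,0,0],"roll":0,"grip":0},
  {"xyz":[0,0,0],"roll":0,"grip":0},
  {"xyz":[0,0,-2],"roll":0,"grip":0},
  {"xyz":[0,0,-8],"roll":0,"grip":0},
])

```text
time_s: 12.75
position: [0.5397, -0.2483, 0.1062]
tcp_rot: [[0.233, 0.972, -0.003], [0.972, -0.233, 0.002], [0.002, -0.003, -1.0]]
force: [0.2, 0.4, -2.7]
opening: 0.298
grasp_force: 30.0
```

move_arm([
  {"xyz":[0,0,-20],"roll":0,"grip":0},
  {"xyz":[0,0,-30],"roll":0,"grip":0},
  {"xyz":[0,0,-35],"roll":0,"grip":0},
  {"xyz":[0,0,-35],"roll":0,"grip":0},
  {"xyz":[0,0,-35],"roll":0,"grip":0},
])

```text
time_s: 13.17
position: [0.5401, -0.2486, 0.2641]
tcp_rot: [[0.233, 0.973, -0.001], [0.973, -0.233, 0.001], [0.001, -0.001, -1.0]]
force: [0.4, 0.6, -2.6]
opening: 0.293
grasp_force: 30.0
```

move_arm([
  {"xyz":[0,0,-35],"roll":0,"grip":0},
  {"xyz":[0,0,-35],"roll":0,"grip":0},
  {"xyz":[0,-36,-30],"roll":0,"grip":0},
  {"xyz":[0,-38,0],"roll":0,"grip":0},
  {"xyz":[18,-36.5,0],"roll":0,"grip":0},
])

```text
time_s: 13.58
position: [0.4407, -0.2092, 0.3613]
tcp_rot: [[0.235, 0.972, 0.003], [0.972, -0.235, -0.005], [-0.005, 0.004, -1.0]]
force: [0.1, 0.3, -3.2]
opening: 0.294
grasp_force: 30.0
```

move_arm([
  {"xyz":[40,0,0],"roll":0,"grip":0},
  {"xyz":[40,0,0],"roll":0,"grip":0},
  {"xyz":[40,0,0],"roll":0,"grip":0},
  {"xyz":[40,0,0],"roll":0,"grip":0},
  {"xyz":[40,0,0],"roll":0,"grip":0},
])

```text
time_s: 14.0
position: [0.4872, -0.0105, 0.3596]
tcp_rot: [[0.234, 0.972, -0.0], [0.972, -0.234, 0.0], [0.0, -0.0, -1.0]]
force: [1.0, -1.4, -3.5]
opening: 0.297
grasp_force: 30.0
```

move_arm([
  {"xyz":[40,0,0],"roll":0,"grip":0},
  {"xyz":[40,0,0],"roll":0,"grip":0},
  {"xyz":[40,0,0],"roll":0,"grip":0},
  {"xyz":[40,0,0],"roll":0,"grip":0},
  {"xyz":[40,0,0],"roll":0,"grip":0},
])

```text
time_s: 14.42
position: [0.5338, 0.1841, 0.3594]
tcp_rot: [[0.233, 0.973, -0.001], [0.973, -0.233, -0.0], [-0.0, -0.001, -1.0]]
force: [1.2, 0.1, -2.9]
opening: 0.298
grasp_force: 30.0
```

move_arm([
  {"xyz":[36,0,0],"roll":0,"grip":0},
  {"xyz":[0,0,0],"roll":0,"grip":0},
  {"xyz":[0,0,0],"roll":0,"grip":0},
  {"xyz":[0,0,0],"roll":0,"grip":0},
  {"xyz":[0,0,0],"roll":0,"grip":0},
])

```text
time_s: 14.83
position: [0.5424, 0.2161, 0.3591]
tcp_rot: [[0.234, 0.972, -0.001], [0.972, -0.234, -0.001], [-0.001, -0.001, -1.0]]
force: [-0.2, 0.4, -4.2]
opening: 0.296
grasp_force: 30.0
```

```bash
python3 - <<'E'
from h import *
s=bot.read_state(); print(s["position"],s["opening"],s["grasp_force"])
K,R,t=cam("scene")
p,d=bot.capture("scene"); W=world("scene",d)
hsv=cv2.cvtColor(p,cv2.COLOR_RGB2HSV).astype(int);h,sa,v=hsv[...,0],hsv[...,1],hsv[...,2]
k=((h<8)|(h>172))&(sa>90)&(v>40)&(d>0)&(W[...,2]>.2)
print(k.sum(),np.percentile(W[k],[10,50,90],axis=0).round(4))
k=(d>0)&(abs(W[...,0]-.54)<.03)&(abs(W[...,1]-.215)<.035)&(W[...,2]>.235)&(W[...,2]<.33)
print("pack body lowest z",k.sum(),np.percentile(W[k][:,2],[1,10,50]).round(4))
E
```

```text
[0.54236828 0.21605671 0.35913794] 0.2960612015164392 29.997329581528902
136 [[0.5322 0.1716 0.3718]
 [0.5419 0.2059 0.3806]
 [0.592  0.2227 0.4335]]
pack body lowest z 192 [0.2723 0.2791 0.3038]
```

move_arm([
  {"xyz":[1.5,-3.5,0],"roll":0,"grip":0},
  {"xyz":[0,0,20],"roll":0,"grip":0},
  {"xyz":[0,0,20],"roll":0,"grip":0},
  {"xyz":[0,0,11],"roll":0,"grip":0},
  {"xyz":[0,0,0],"roll":0,"grip":0},
])

```text
time_s: 15.3
position: [0.5377, 0.2181, 0.3055]
tcp_rot: [[0.234, 0.972, -0.007], [0.972, -0.234, -0.001], [-0.003, -0.006, -1.0]]
force: [-0.4, 1.0, -3.1]
opening: 0.297
grasp_force: 30.0
```

move_arm([
  {"xyz":[0,0,5],"roll":0,"grip":0},
  {"xyz":[0,0,5],"roll":0,"grip":0},
  {"xyz":[0,0,5],"roll":0,"grip":0},
  {"xyz":[0,0,5],"roll":0,"grip":0},
  {"xyz":[0,0,5],"roll":0,"grip":0},
])

```text
time_s: 15.72
position: [0.5397, 0.2196, 0.2835]
tcp_rot: [[0.233, 0.973, 0.0], [0.973, -0.233, 0.001], [0.001, 0.0, -1.0]]
force: [-2.0, 0.1, -1.0]
opening: 0.299
grasp_force: 30.0
```

move_arm([
  {"xyz":[0,0,6],"roll":0,"grip":0},
  {"xyz":[0,0,6],"roll":0,"grip":0},
  {"xyz":[0,0,6],"roll":0,"grip":0},
  {"xyz":[0,0,6],"roll":0,"grip":0},
  {"xyz":[0,0,0],"roll":0,"grip":0},
])

```text
time_s: 16.13
position: [0.5388, 0.2193, 0.2573]
tcp_rot: [[0.233, 0.972, -0.004], [0.973, -0.233, -0.001], [-0.001, -0.003, -1.0]]
force: [-1.2, -0.3, -3.4]
opening: 0.296
grasp_force: 30.0
```

move_arm([
  {"xyz":[0,0,6],"roll":0,"grip":0},
  {"xyz":[0,0,6],"roll":0,"grip":0},
  {"xyz":[0,0,6],"roll":0,"grip":0},
  {"xyz":[0,0,6],"roll":0,"grip":0},
  {"xyz":[0,0,6],"roll":0,"grip":0},
])

```text
time_s: 16.55
position: [0.5399, 0.2194, 0.2286]
tcp_rot: [[0.233, 0.973, -0.0], [0.973, -0.233, -0.0], [-0.0, -0.0, -1.0]]
force: [-0.9, 0.3, -2.5]
opening: 0.295
grasp_force: 30.0
```

move_arm([
  {"xyz":[0,0,0],"roll":0,"grip":0},
  {"xyz":[0,0,0],"roll":0,"grip":0},
])

```text
time_s: 16.72
position: [0.5393, 0.2193, 0.2285]
tcp_rot: [[0.233, 0.973, -0.002], [0.973, -0.233, -0.0], [-0.001, -0.002, -1.0]]
force: [-1.7, 0.2, -3.2]
opening: 0.298
grasp_force: 30.0
```

move_arm([
  {"xyz":[0,0,0],"roll":0,"grip":38},
  {"xyz":[0,0,0],"roll":0,"grip":38},
  {"xyz":[0,0,0],"roll":0,"grip":38},
  {"xyz":[0,0,0],"roll":0,"grip":38},
  {"xyz":[0,0,0],"roll":0,"grip":38},
])

```text
time_s: 17.13
position: [0.5406, 0.2195, 0.23]
tcp_rot: [[0.233, 0.973, 0.002], [0.973, -0.233, 0.0], [0.001, 0.002, -1.0]]
force: [0.4, 0.6, 0.1]
opening: 0.375
grasp_force: 0.0
```

```bash
python3 look.py s4
```

```text
[0.5405612  0.21949354 0.2300355 ] 0.37523539895121805 [0.35520564 0.6195748  0.08929912]
27 [0.58228368 0.23275027 0.34286387]
height of slot area over lid plane (mm) 80 [-3.9 -2.6 -1.8 -1.2 -0.3]
```

View pics/s4.png

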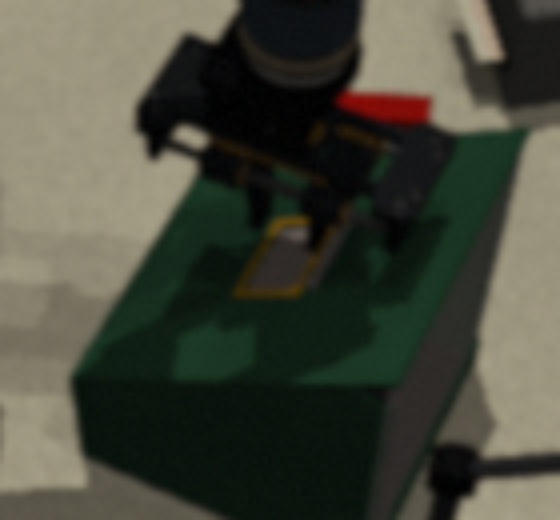

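The slot at (280,255) is again closed flush with no pack showing. I'll lift clear, check once more and hand in.

move_arm([
  {"xyz":[0,0,-30],"roll":0,"grip":38},
  {"xyz":[0,0,-40],"roll":0,"grip":38},
  {"xyz":[-40,0,-20],"roll":0,"grip":38},
  {"xyz":[-40,-20,0],"roll":0,"grip":38},
  {"xyz":[-40,-20,0],"roll":0,"grip":38},
])

```text
time_s: 17.6
position: [0.4787, 0.1184, 0.3197]
tcp_rot: [[0.232, 0.973, 0.005], [0.973, -0.232, -0.0], [0.001, 0.005, -1.0]]
force: [0.5, -0.2, 0.1]
opening: 0.381
grasp_force: 0.0
```

move_arm([
  {"xyz":[0,0,0],"roll":0,"grip":38},
  {"xyz":[0,0,0],"roll":0,"grip":38},
  {"xyz":[0,0,0],"roll":0,"grip":38},
  {"xyz":[0,0,0],"roll":0,"grip":38},
  {"xyz":[0,0,0],"roll":0,"grip":38},
])

```text
time_s: 18.02
position: [0.4787, 0.1201, 0.3179]
tcp_rot: [[0.232, 0.973, 0.001], [0.973, -0.232, 0.0], [0.0, 0.001, -1.0]]
force: [0.2, 0.0, -0.2]
opening: 0.378
grasp_force: 0.0
```

```bash
python3 look.py s5; python3 -c "
from h import *
p,d=bot.capture('scene'); save('s6',p)"
```

```text
[0.4786665  0.12008969 0.31794999] 0.3776350467522761 [ 0.1558758   0.01599168 -0.18044097]
7 [ 0.77212258 -0.09526322  0.15174187]
height of slot area over lid plane (mm) 42 [-3.8 -2.8 -2.3 -1.2 -0.1]
```

View pics/s6.png

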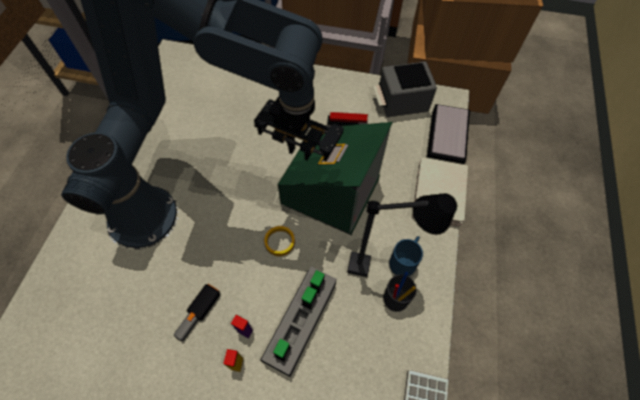

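The three green packs at (317,279), (309,296) and (282,348) are still standing and the two spent bays are empty. The flap at (333,153) is shut and everything else is in place.

```bash
python3 -c "
from rig import bot
print(bot.hand_in())"
```

```text
the job is handed in; nothing more can be done
None
```

I posted both spent packs through the flap one at a time and handed the job in at about 18 s. The last pictures show the flap shut, the three charged packs standing in their bays and the rest of the bench as it was; hand-in returned no verdict.

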